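# Slide the pasta plate out over the edge of the block

### The job

Push the flat rectangular metal plate across the wooden block, without lifting it, until its front end sticks out about 40 mm, evenly across its width, over the long far edge of the block (the one away from the robot), so that the cook can get a hand under it. The pastry cutter standing on the plate rides along and must not be lifted or tip over; leave the cup and the scraper beside it where they are.

Things in the scene. Friction and masses are not known exactly. Their poses are not given: they have to be found in the camera images.
- block: Fixed pale wooden block (thick pasta board) lying on the table: 300 mm along its x, 440 mm along its y, 45 mm high. Origin at the centre of its underside; z up; its x axis points roughly away from the robot, towards the edge to be used. It never moves in a run, but its place and its turn (up to 0.4 rad) differ from run to run.
- block_edge (a point): Middle of the block's long far top edge (the edge over which the plate must stick out), at the height of the block's top face, 45 mm above the table. Its x axis points straight out over the edge, y along the edge to the left, z up.
- plate: Thin flat loose aluminium plate lying on the block: 150 mm along its x, 120 mm along its y, 6 mm thick, edges nearly square (1 mm rounding), 0.2 to 0.4 kg. Origin at the centre of its underside; z up; x points to its front end, the end nearer the far edge. It starts wholly on the block, turned up to 0.3 rad from square to the edge; it slides with ordinary friction.
- plate_left_corner (a point): Front left corner of the plate (x = +75 mm, y = +60 mm on the plate), at its underside. In the axes of the edge point, its x is how far it sticks out over the edge.
- plate_right_corner (a point): Front right corner of the plate (x = +75 mm, y = -60 mm on the plate), at its underside.
- cutter: Round pastry cutter standing loose on the plate near its middle: steel disc 52 mm across and 16 mm high, thin stem, dark wooden knob 32 mm across; 58 mm high in all, 0.12 kg. Origin at the centre of its underside, 51 mm above the table; z up.
- cup: Steel cup, 60 mm across and 60 mm high, standing on the block beside the plate. Origin at the centre of its underside. Leave alone.
- scraper: Bench scraper lying on the block beside the plate: 95 mm by 60 mm, 16 mm high, steel blade and dark wooden grip. Origin at the underside near its middle. Leave alone. The cup and the scraper may change sides.
There are look-alikes about, which are no part of the job. There is more than one size of the plate; the job needs the smallest.

How it is judged:
At the end, for the whole second after the job is handed in: Both front corners of the plate stick out 30 to 50 mm past the block's far edge, within that edge's length; the plate lies flat on the block at rest, and the cutter stands upright and at rest on it (x of plate_left_corner in the frame of block_edge between 0.03 and 0.05 m and y of plate_left_corner in the frame of block_edge between -0.215 and 0.215 m and x of plate_right_corner in the frame of block_edge between 0.03 and 0.05 m and y of plate_right_corner in the frame of block_edge between -0.215 and 0.215 m and height (world z) of plate between 0.041 and 0.049 m and angle between plate's own z axis and vertical below 0.05 rad and linear speed of each of plate, cutter below 0.01 m/s and angle between cutter's own z axis and vertical below 0.1 rad and height (world z) of cutter between 0.047 and 0.055 m and contact force between cutter and plate above 0.2 N); the robot touches nothing.
It fails at once if the plate is lifted (10 mm) or tipped, or falls off the block (height (world z) of plate above 0.055 m or height (world z) of plate below 0.035 m or angle between plate's own z axis and vertical above 0.15 rad).
It fails at once if the cutter is lifted (12 mm off the plate's level), tipped over or pushed off the plate (height (world z) of cutter above 0.063 m or height (world z) of cutter below 0.042 m or angle between cutter's own z axis and vertical above 0.5 rad).
It fails at once if the cup or the scraper is moved by more than 30 mm (distance of any of cup, scraper from where it was at the start of the episode above 0.03 m).
It also fails if it takes over 48 s, if anything falls off the work surface, if the arm or the gripper's body presses on something with over 40 N, if the wrist force passes 120 N, or if a joint passes its speed limit or range.

### The arm

A 6-joint arm with a two-finger parallel gripper is mounted at the origin on the work surface. World frame = base frame: x ahead of the robot, y to its left, z up, the work surface at z = 0. Lengths are in m, angles in rad, forces in N, time in s.
With the tool pointing down it reaches from about 0.25 to 0.775 m from the base axis. Payload 4 kg.
Tool frame: the origin (TCP) lies between the finger pads; the fingertips stand 14 mm ahead of it and the grasp point (between the pads) lies 5 mm behind it; z points along the fingers, y is the direction in which the jaws open and shut (so a half turn about z gives the same grasp; the last joint's range is limited). The gripper opens to 94 mm and grips with 3 to 60 N. Pads are 16 mm wide; open, the fingers measure 119 mm over their backs; the gripper's body (75 mm by 177 mm) begins 78 mm behind the grasp point.
Start: joints at [-1.302, 0.087, 1.371, -0, 1.684, -0.103], TCP at [0.2, -0.512, 0.22] pointing down, gripper open.
Joint ranges: [-3.1, 3.1], [-0.76, 2.03], [0.27, 2.55], [-1.08, 4.22], [0.17, 2.65], [-2.57, 2.57]. Speed limits (rad/s): [2.79, 2.79, 3.14, 3.14, 3.14, 3.14].

### API

Orientations are given as [roll, pitch, yaw] about the fixed x, y, z axes, in that order (R = Rz(yaw) Ry(pitch) Rx(roll)).
In Python, from bench import robot, cams, spotter gives the robot as it stands.
- The arm moves only by the shell command python3 -m inch 'ROWS'. ROWS is JSON, a list of rows, each an object of numbers: "grip": the opening, from 0 (shut) to 1 (fully open); "dx", "dy", "dz": the shift along the tool's x, y, z in units of 25 mm (1.0 is 25 mm); "rx", "ry", "rz": the turn, a rotation vector about the tool's x, y, z in units of 5 degrees (1.0 is 5 degrees). A call has 1 to 12 rows; each row shifts and turns the pose as measured when the row begins, along the tool's axes as they then stand; what a row does not reach is not made up. A row lasts 1/8 s, in which the tool goes at most 62.5 mm and 10.7 degrees, less where a joint would pass 70% of its speed; a pose out of reach is approached as far as the arm can. A call is refused whole if a number of a shift passes 1 or a number of a turn 1, either way. A call with a gripper value outside its range is refused whole. The fingers move at their own pace and stop on an object; the grip force is fixed at half the most. Time passes only in rows, so rows that do not move let the fingers close. It gives the time, the measured TCP pose, the force and the opening at its end, in the units of the state.
- robot.get_obs(): the state, without advancing time (a new reading comes with each control period).
- cams.snapshot(name): name is "scene" or "top"; returns a dict with "frame" (384x512x3 uint8, red, green, blue), "intrinsics" (3x3 intrinsics, pixels), "k1" (the pictures are not rectified: a ray, as slopes to the right and down, at radius r is drawn at 1 + k1 r^2 times it, then the intrinsics apply), "eye" and "orientation" of the camera in the world. Camera axes: x right, y up, looking along -z (the intrinsics and any distortion apply to the point x, -y, -z); pixel columns grow to the right and rows downward; lengths in m; the calibration is good to about 2 mm. A picture is of the moment at which its call begins. There is no depth.
- robot.close_job(): hands the job in, once; it reports no verdict.
Trained networks look in a picture, given as the dict that the camera call returned (one of the last four; its "shot" number tells which), for a name from the list of things; names that differ only in an ending like _2 or _b are one class to them, and where a whole thing is asked for, a point or a joint stands for the part that bears it (a point fixed in the world has none). Each returns a list of dicts, best first, with "score" (0 to 1); they miss things now and then, are a little off and sometimes report something else, mostly with a low value. They report only what shows in the picture. A call takes as long as a camera call. They do not tell look-alikes from the thing itself.
- spotter.regions_of(picture, query): "pixels" (384x512 bool, what is visible of it) and "extent" ([left, top, right, bottom] in pixels, round what is visible of it).
- spotter.place_of(picture, query): "pixel" ([column, row] in pixels: a listed point, or the origin of a listed thing).
The state is a dict: "time": time; "joint_positions": joint angles; "qvel": joint speeds; "joint_torque": joint torques, N m; "tool_pos": TCP position; "ee_rot": TCP orientation; "wrist_force": force on the tool from outside, world axes, zero at the start; "wrist_torque": the same for the moment, N m; "width": finger opening in m.
Only numpy, scipy, OpenCV 4.12 (cv2) and the standard library are available. Lean on these libraries where they do the work, as an engineer would, in place of code of your own. Each camera call takes 0.05 s, during which the arm holds its last target.

## Working session

There is one attempt and no reset: what is moved stays moved. The work goes in short steps, Python scripts to look and compute and a shell command to move; the robot and the scene stay as the last step left them, time stands still between calls to the robot, and variables do not carry over. Pictures are saved under pics/ and viewed, and the job is handed in when it is done.

```bash
ls; mkdir -p pics; cat > h.py <<'E'
import numpy as np, cv2
from scipy.spatial.transform import Rotation as R
def cam(s):
    o=np.array(s["orientation"],float)
    if o.shape==(3,3): M=o
    elif o.size==3: M=R.from_euler('xyz',o).as_matrix()
    else: raise Exception(o)
    return np.array(s["eye"],float),M,np.array(s["intrinsics"],float),float(s["k1"])
def ray(s,uv):
    e,M,K,k=cam(s); d=np.linalg.solve(K,[uv[0],uv[1],1.]);d=d[:2]
    p=d.copy()
    for _ in range(50): p=d/(1+k*(p@p))
    return e,M@np.array([p[0],-p[1],-1.])
def onz(s,uv,z):
    e,d=ray(s,uv); return e+d*(z-e[2])/d[2]
def proj(s,X):
    e,M,K,k=cam(s); c=M.T@(np.array(X,float)-e); p=np.array([c[0],-c[1]])/-c[2]
    p=p*(1+k*(p@p)); return (K@[p[0],p[1],1])[:2]
def save(s,name): cv2.imwrite('pics/'+name,cv2.cvtColor(s["frame"],cv2.COLOR_RGB2BGR))
E
python3 - <<'E'
from h import *
from bench import robot,cams,spotter
for n in("top","scene"):
    s=cams.snapshot(n); save(s,n+'0.png'); print(n,s["eye"],s["orientation"],s["intrinsics"],s["k1"])
    for q in("plate","cutter","cup","scraper","block_edge","plate_left_corner","plate_right_corner","block"):
        for r in spotter.place_of(s,q): 
            z={"plate":.045,"cutter":.051,"block":0}.get(q,.045); print(q,round(r["score"],2),np.round(r["pixel"],1),onz(s,r["pixel"],z).round(3))
print(robot.get_obs())
E
```

```text
pics
top [ 0.32950283 -0.04772167  1.28284424] [ 9.45465724e-02  1.07470619e-03 -1.59161962e+00] [[360.67154578   0.         254.67221769]
 [  0.         360.67154578 200.69615602]
 [  0.           0.           1.        ]] -0.07578686677530559
plate 0.98 [262.1 171.7] [ 0.548 -0.077  0.045]
plate 0.96 [149.6 262.7] [0.241 0.315 0.045]
plate 0.82 [365.6 258.1] [ 0.241 -0.425  0.045]
cutter 0.54 [254.4 173.7] [ 0.54  -0.05   0.051]
cup 0.66 [210.5 159.5] [0.595 0.102 0.045]
scraper 0.88 [313.4 181.2] [ 0.511 -0.254  0.045]
block_edge 0.61 [263.9 138.6] [ 0.665 -0.086  0.045]
plate_left_corner 0.91 [378.5 229.1] [ 0.339 -0.474  0.045]
plate_left_corner 0.77 [116.5 282.5] [0.175 0.431 0.045]
plate_left_corner 0.74 [261.  172.3] [ 0.546 -0.073  0.045]
plate_left_corner 0.58 [249.7 153.8] [ 0.612 -0.035  0.045]
plate_right_corner 0.92 [127.8 238.6] [0.325 0.392 0.045]
plate_right_corner 0.7 [282.4 161.2] [ 0.583 -0.148  0.045]
plate_right_corner 0.56 [401.4 271.3] [ 0.193 -0.548  0.045]
block 0.92 [252.8 179.7] [ 0.527 -0.044  0.   ]
scene [ 0.82833687 -0.65447702  0.68463214] [0.84280995
[... 1033 characters left out ...]
284.8 214.5] [ 0.529 -0.05   0.   ]
{'time': 0.9, 'joint_positions': array([-1.30209351e+00,  8.71674811e-02,  1.37069101e+00, -7.72668066e-06,
        1.68359360e+00, -1.03106542e-01]), 'qvel': array([-0.00025142, -0.00041063, -0.00013187, -0.00227989, -0.00209283,
       -0.00159132]), 'joint_torque': array([-4.50878424e-04, -3.40036905e+01, -3.02600455e+01,  7.16918637e-02,
        2.34977767e-02, -3.41575451e-06]), 'tool_pos': array([ 0.1998113 , -0.51244292,  0.21952823]), 'ee_rot': array([3.14145363e+00, 2.21031886e-05, 3.71808485e-01]), 'wrist_force': array([0.427311  , 0.47720467, 0.10331733]), 'wrist_torque': array([0.04718847, 0.02613738, 0.0243484 ]), 'width': 0.09421066028268325}
```

View pics/top0.png

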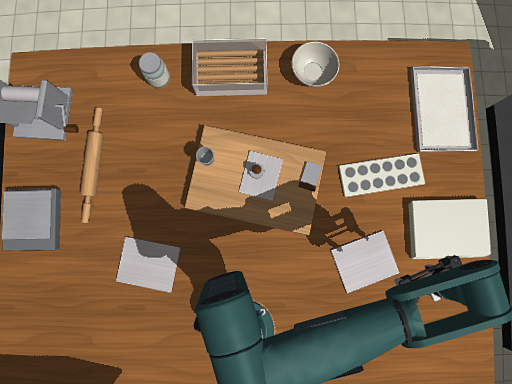

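View pics/scene0.png

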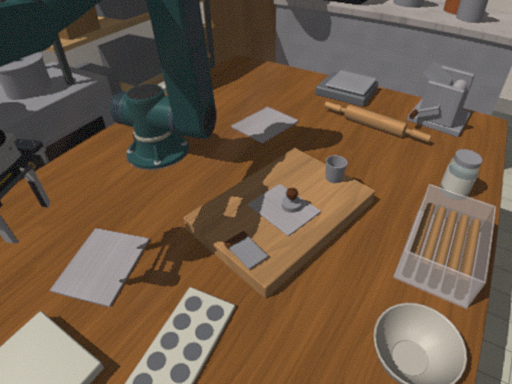

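The plate to move is on the block in the top view (about 262,172), with the cutter at (256,170). The cup is at (205,156) and the scraper at (311,175). The plates on the table are look-alikes. Next I fit the poses accurately.

```bash
cat >> h.py <<'E'
from scipy.optimize import least_squares
def quad(x,y,a,L,W,z):
    c,s=np.cos(a),np.sin(a)
    P=np.array([[L/2,W/2],[L/2,-W/2],[-L/2,-W/2],[-L/2,W/2]])
    return np.array([[x+c*p-s*q,y+s*p+c*q,z] for p,q in P])
def fit(masks,x0,L,W,z):
    # masks: list of (s,mask); maximise overlap through blurred-mask IoU (Nelder-Mead)
    from scipy.optimize import minimize
    def cost(v):
        t=0
        for s,m in masks:
            q=np.array([proj(s,p) for p in quad(*v,L,W,z)])
            im=np.zeros(m.shape,np.uint8); im=np.zeros((m.shape[0]*4,m.shape[1]*4),np.uint8)
            cv2.fillPoly(im,[np.round((q*4+1.5)).astype(np.int32)],255)
            im=cv2.resize(im,(m.shape[1],m.shape[0]),interpolation=cv2.INTER_AREA)/255.
            t+=np.abs(im-m).sum()/m.sum()
        return t
    r=minimize(cost,x0,method='Nelder-Mead',options=dict(initial_simplex=np.array([x0]+[np.array(x0)+d for d in np.diag([.01,.01,.08])]),xatol=1e-4,fatol=1e-5,maxiter=300))
    return r.x,r.fun
def best(spotter,s,q,near):
    rs=spotter.regions_of(s,q); 
    if not rs: return None
    b=min(rs,key=lambda r:np.hypot((r["extent"][0]+r["extent"][2])/2-near[0],(r["extent"][1]+r["extent"][3])/2-near[1]))
    return b
def hull(m):
    c=np.vstack([k for k in cv2.findContours(m.astype(np.uint8),cv2.RETR_EXTERNAL,cv2.CHAIN_APPROX_NONE)[0] if len(k)>15])
    o=np.zeros(m.shape,np.uint8); cv2.fillConvexPoly(o,cv2.convexHull(c),1); return o.astype(float)
def draw(s,quads,name,box,f):
    im=cv2.cvtColor(s["frame"],cv2.COLOR_RGB2BGR); l,t,r,b=box
    im=cv2.resize(im[t:b,l:r],None,fx=f,fy=f,interpolation=cv2.INTER_CUBIC)
    for q,c in quads:
        p=np.array([(proj(s,k)-[l,t]+.5)*f for k in q]); cv2.polylines(im,[np.round(p).astype(np.int32)],True,c,1)
    cv2.imwrite('pics/'+name,im)
E
cat > meas.py <<'E'
import sys
from h import *
from bench import robot,cams,spotter
tag=sys.argv[1]
ms={}
S={n:cams.snapshot(n) for n in("top","scene")}
out={}
mp=[]
for n,near in(("top",(262,172)),("scene",(284,208))):
    s=S[n]; b=best(spotter,s,"plate",near)
    if b is None: print(n,"none");continue
    print(n,b["score"],b["extent"],b["pixels"].sum()); mp.append((s,hull(b["pixels"])))
    f,c=fit([mp[-1]],[.548,-.073,-.25],.150,.120,.051); print(" plate",n,f.round(4),round(c,3))
fp,c=fit(mp,[.548,-.073,-.25],.150,.120,.049); print("plate both",fp.round(4),c)
for n,near in(("top",(255,182)),("scene",(284,215))):
    s=S[n]; b=best(spotter,s,"block",near)
    print(n,b["score"],b["extent"])
    cv2.imwrite(f'pics/blk_{n}{tag}.png',b["pixels"].astype(np.uint8)*255)
fb=np.array([.525,-.05,-.25])
for n,box,f in(("top",(170,110,340,250),4.5),("scene",(170,130,390,310),3.5)):
    draw(S[n],[(quad(*fp,.15,.12,.051),(0,0,255)),(quad(*fb,.3,.44,.045),(255,0,0))],n+tag+'.png',box,f)
E
python3 meas.py a
```

```text
top 0.83 [239.5, 149.7, 281.6, 196.9] 1243
 plate top [ 0.5345 -0.0699 -0.2724] 0.043
scene 0.92 [245.5, 187.7, 316.6, 234.2] 1607
 plate scene [ 0.536  -0.0745 -0.264 ] 0.058
plate both [ 0.5351 -0.0701 -0.2815] 0.11445146733328124
top 0.95 [184.7, 126.3, 327.0, 235.7]
scene 0.74 [184.4, 149.6, 373.3, 298.4]
```

View pics/topa.png

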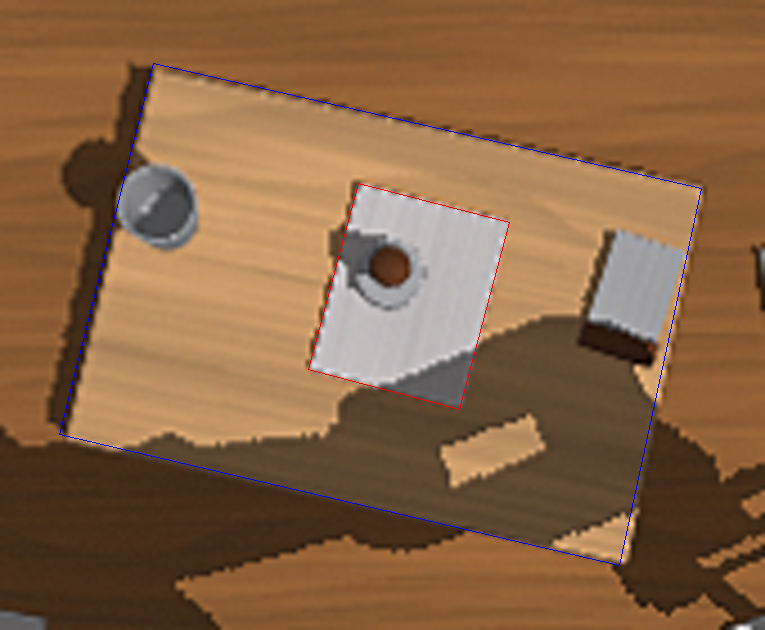

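View pics/scenea.png

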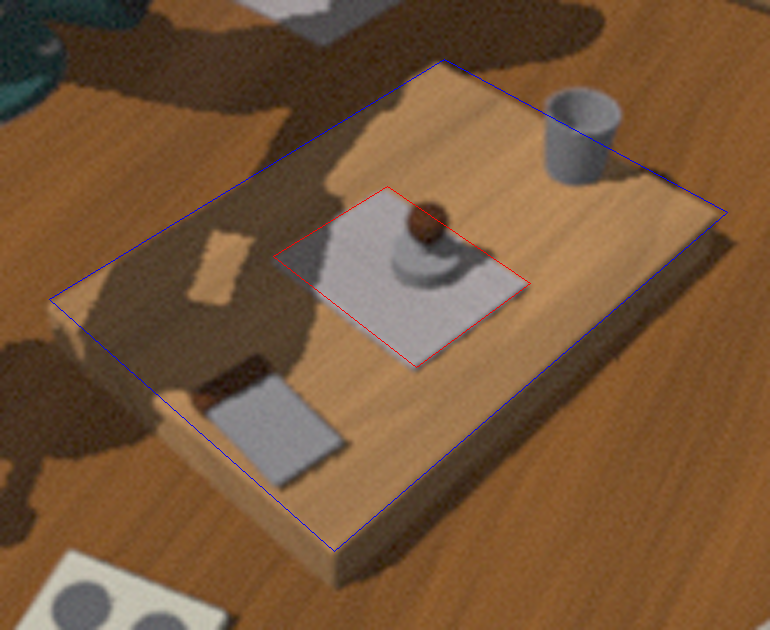

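View pics/blk_topa.png

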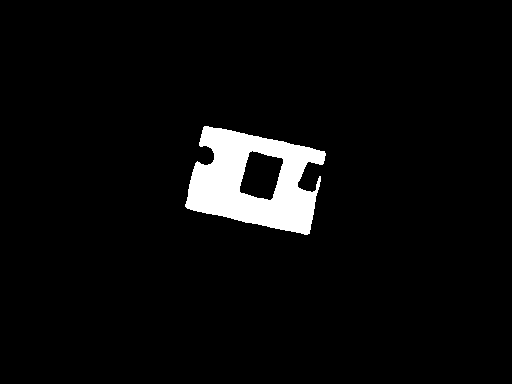

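```bash
python3 -m inch '[{"grip":0.65,"rz":0.9},{"grip":0.65,"rz":0.9},{"grip":0.65,"rz":0.9},{"grip":0.65,"rz":0.9},{"grip":0.65,"rz":0.9},{"grip":0.65,"rz":0.9},{"grip":0.65,"rz":0.9},{"grip":0.65,"rz":0.9}]'
```

```text
invalid input at $[0]: expected keys grip, dx, dy, dz, rx, ry, rz
```

```bash
python3 -m inch '[{"grip":0.65,"dx":0,"dy":0,"dz":0,"rx":0,"ry":0,"rz":0.9},{"grip":0.65,"dx":0,"dy":0,"dz":0,"rx":0,"ry":0,"rz":0.9},{"grip":0.65,"dx":0,"dy":0,"dz":0,"rx":0,"ry":0,"rz":0.9},{"grip":0.65,"dx":0,"dy":0,"dz":0,"rx":0,"ry":0,"rz":0.9},{"grip":0.65,"dx":0,"dy":0,"dz":0,"rx":0,"ry":0,"rz":0.9},{"grip":0.65,"dx":0,"dy":0,"dz":0,"rx":0,"ry":0,"rz":0.9},{"grip":0.65,"dx":0,"dy":0,"dz":0,"rx":0,"ry":0,"rz":0.9},{"grip":0.65,"dx":0,"dy":0,"dz":0,"rx":0,"ry":0,"rz":0.9}]'
```

```text
time: 2.2
tool_pos: [0.1998, -0.5124, 0.2195]
ee_rot: [-3.142, 0.0, -0.277]
wrist_force: [-0.1, -0.3, 0.8]
width: 0.0613
```

```bash
python3 -m inch '[{"grip":0.65,"dx":0.16,"dy":-0.94,"dz":0,"rx":0,"ry":0,"rz":0},{"grip":0.65,"dx":0.16,"dy":-0.94,"dz":0,"rx":0,"ry":0,"rz":0},{"grip":0.65,"dx":0.16,"dy":-0.94,"dz":0,"rx":0,"ry":0,"rz":0},{"grip":0.65,"dx":0.16,"dy":-0.94,"dz":0,"rx":0,"ry":0,"rz":0},{"grip":0.65,"dx":0.16,"dy":-0.94,"dz":0,"rx":0,"ry":0,"rz":0},{"grip":0.65,"dx":0.16,"dy":-0.94,"dz":0,"rx":0,"ry":0,"rz":0},{"grip":0.65,"dx":0.16,"dy":-0.94,"dz":0,"rx":0,"ry":0,"rz":0},{"grip":0.65,"dx":0.16,"dy":-0.94,"dz":0,"rx":0,"ry":0,"rz":0},{"grip":0.65,"dx":0.16,"dy":-0.94,"dz":0,"rx":0,"ry":0,"rz":0},{"grip":0.65,"dx":0.16,"dy":-0.94,"dz":0,"rx":0,"ry":0,"rz":0},{"grip":0.65,"dx":0.16,"dy":-0.94,"dz":0,"rx":0,"ry":0,"rz":0}]'
python3 -m inch '[{"grip":0.65,"dx":0.16,"dy":-0.94,"dz":0,"rx":0,"ry":0,"rz":0},{"grip":0.65,"dx":0.16,"dy":-0.94,"dz":0,"rx":0,"ry":0,"rz":0},{"grip":0.65,"dx":0.16,"dy":-0.94,"dz":0,"rx":0,"ry":0,"rz":0},{"grip":0.65,"dx":0.16,"dy":-0.94,"dz":0,"rx":0,"ry":0,"rz":0},{"grip":0.65,"dx":0.16,"dy":-0.94,"dz":0,"rx":0,"ry":0,"rz":0},{"grip":0.65,"dx":0.16,"dy":-0.94,"dz":0,"rx":0,"ry":0,"rz":0},{"grip":0.65,"dx":0.16,"dy":-0.94,"dz":0,"rx":0,"ry":0,"rz":0},{"grip":0.65,"dx":0.16,"dy":-0.94,"dz":0,"rx":0,"ry":0,"rz":0},{"grip":0.65,"dx":0.16,"dy":-0.94,"dz":0,"rx":0,"ry":0,"rz":0},{"grip":0.65,"dx":0.16,"dy":-0.94,"dz":0,"rx":0,"ry":0,"rz":0},{"grip":0.65,"dx":0.16,"dy":-0.94,"dz":0,"rx":0,"ry":0,"rz":0},{"grip":0.65,"dx":0,"dy":0,"dz":0,"rx":0,"ry":0,"rz":0}]'
cat > meas2.py <<'E'
import sys
from h import *
from bench import robot,cams,spotter
tag=sys.argv[1]; x0=[float(v) for v in sys.argv[2:5]]
S={n:cams.snapshot(n) for n in("top","scene")}
fb,_=np.array([.525,-.05,-.25]),0
mb=[]
for n in S:
    s=S[n]
    b=best(spotter,s,"plate",proj(s,[x0[0],x0[1],.05]))
    if b is not None:
        f,c=fit([(s,hull(b["pixels"]))],x0,.15,.12,.0495); print("plate",n,round(b["score"],2),f.round(4),round(c,3))
        e=fb[:2]+.15*np.array([np.cos(fb[2]),np.sin(fb[2])]); q=quad(*f,.15,.12,.045)[:,:2]-e
        print("   L,R over edge mm",(1000*q[:2]@[np.cos(fb[2]),np.sin(fb[2])]).round(1),"y",(1000*q[:2]@[-np.sin(fb[2]),np.cos(fb[2])]).round(1),"back mid",quad(*f,.15,.12,.045)[2:].mean(0).round(4))
        x0f=f
    g=[p for p in spotter.regions_of(s,"block")]
    if g:
        m=hull(g[0]["pixels"])
        if n=="top":
            r,c=fit([(s,m)],fb,.3,.44,.045); print("block top",g[0]["score"],r.round(4),round(c,3))
    c=spotter.place_of(s,"cutter")
    if c: print("cutter",c[0]["score"],onz(s,c[0]["pixel"],.051).round(3))
    draw(s,[(quad(*x0f,.15,.12,.051),(0,0,255)),(quad(*fb,.3,.44,.045),(255,0,0))],n+tag+'.png',dict(top=(170,110,340,250),scene=(170,130,390,310))[n],dict(top=4.5,scene=3.5)[n])
E
python3 meas2.py b .535 -.07 -.27
```

```text
time: 3.58
tool_pos: [0.3178, -0.2611, 0.2201]
ee_rot: [3.14, -0.004, -0.275]
wrist_force: [0.2, -0.8, 0.4]
width: 0.0609
time: 5.08
tool_pos: [0.4289, -0.0039, 0.2214]
ee_rot: [3.139, -0.012, -0.263]
wrist_force: [-0.8, 0.1, 0.3]
width: 0.0613
plate top 0.82 [ 0.5424 -0.0761 -0.2229] 0.444
   L,R over edge mm [-53.3 -50.1] y [ 41.  -78.9] back mid [ 0.4692 -0.0595  0.045 ]
block top 0.93 [ 0.5248 -0.0518 -0.2417] 0.046
cutter 0.39 [ 0.538 -0.042  0.051]
plate scene 0.72 [ 0.5359 -0.0722 -0.28  ] 0.048
   L,R over edge mm [-57.2 -60.8] y [ 38.9 -81.1] back mid [ 0.4638 -0.0515  0.045 ]
cutter 0.59 [ 0.559 -0.061  0.051]
```

View pics/topb.png

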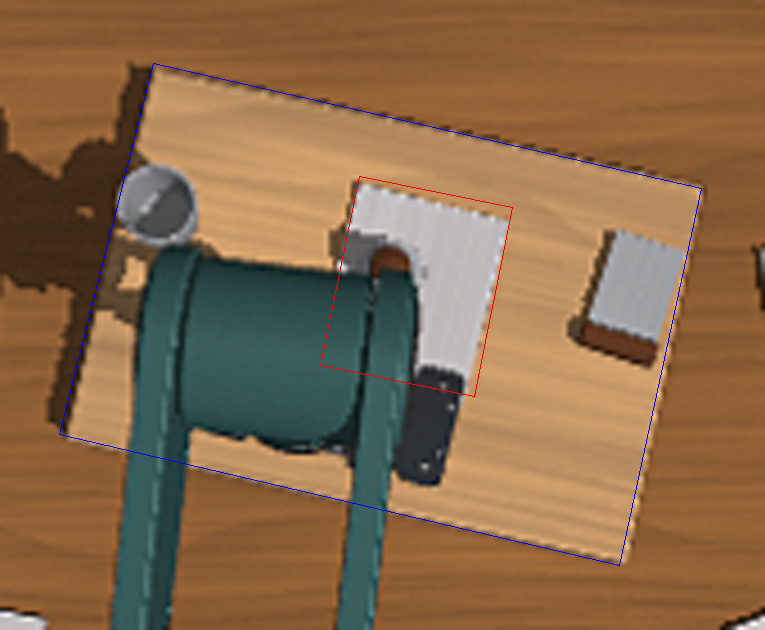

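View pics/sceneb.png

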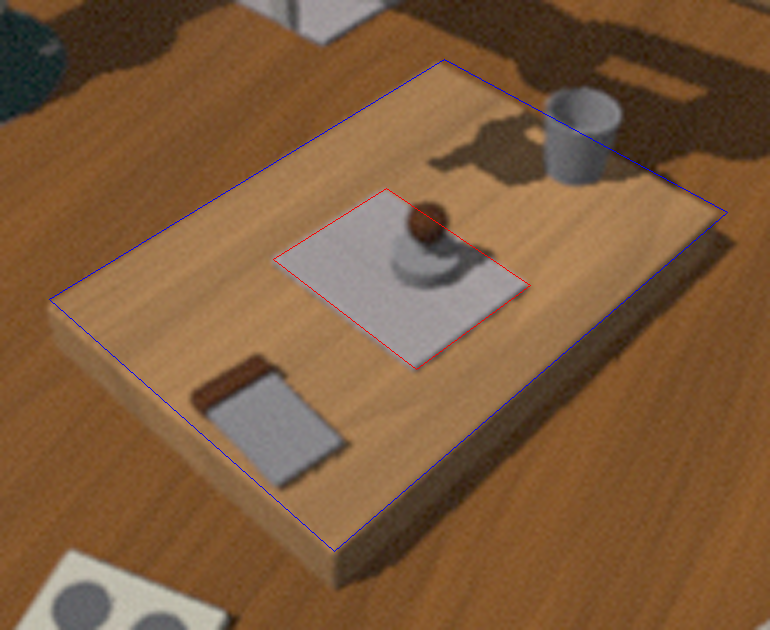

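```bash
python3 -m inch '[{"grip":0.65,"dx":0.08,"dy":0.35,"dz":0,"rx":0,"ry":-0.14,"rz":-0.15},{"grip":0.65,"dx":0.08,"dy":0.35,"dz":0.3,"rx":0,"ry":0,"rz":0},{"grip":0.65,"dx":0.08,"dy":0.35,"dz":0.8,"rx":0,"ry":0,"rz":0},{"grip":0.65,"dx":0.08,"dy":0.35,"dz":0.9,"rx":0,"ry":0,"rz":0},{"grip":0.65,"dx":0,"dy":0,"dz":0.9,"rx":0,"ry":0,"rz":0},{"grip":0.65,"dx":0,"dy":0,"dz":0.9,"rx":0,"ry":0,"rz":0},{"grip":0.65,"dx":0,"dy":0,"dz":0.9,"rx":0,"ry":0,"rz":0},{"grip":0.65,"dx":0,"dy":0,"dz":0.7,"rx":0,"ry":0,"rz":0},{"grip":0.65,"dx":0,"dy":0,"dz":0,"rx":0,"ry":0,"rz":0}]'
python3 - <<'E'
from h import *
from bench import cams,robot
s=cams.snapshot("scene")
o=robot.get_obs(); print(o["tool_pos"],o["ee_rot"])
draw(s,[],'scenec.png',(170,80,390,310),2.6)
E
```

```text
time: 6.6
tool_pos: [0.4255, -0.0501, 0.0787]
ee_rot: [3.137, 0.005, -0.26]
wrist_force: [1.2, -1.2, 0.6]
width: 0.061
[ 0.42623832 -0.05022392  0.07975635] [ 3.13663783e+00  3.07553754e-03 -2.60423133e-01]
```

View pics/scenec.png

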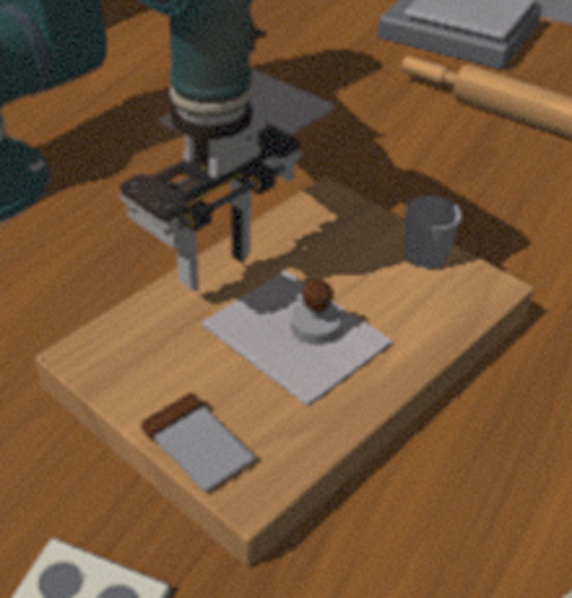

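```bash
python3 -m inch '[{"grip":0.65,"dx":0,"dy":-0.25,"dz":0,"rx":0,"ry":0,"rz":-0.1},{"grip":0.65,"dx":0,"dy":-0.2,"dz":0.2,"rx":0,"ry":0,"rz":0},{"grip":0.65,"dx":0,"dy":0,"dz":0.25,"rx":0,"ry":0,"rz":0},{"grip":0.65,"dx":0,"dy":0,"dz":0.15,"rx":0,"ry":0,"rz":0},{"grip":0.65,"dx":0,"dy":0,"dz":0,"rx":0,"ry":0,"rz":0}]'; python3 -c "
from bench import robot
o=robot.get_obs(); print(o['tool_pos'],o['ee_rot'],o['wrist_force'])"
```

```text
time: 7.28
tool_pos: [0.431, -0.0391, 0.0662]
ee_rot: [3.137, -0.002, -0.251]
wrist_force: [-0.3, -0.3, 0.6]
width: 0.0611
[ 0.43101876 -0.03911417  0.06615861] [ 3.13682641e+00 -1.69860330e-03 -2.50758668e-01] [-0.31489375 -0.26772232  0.58452274]
```

```bash
python3 -m inch '[{"grip":0.65,"dx":0,"dy":0,"dz":0.12,"rx":0,"ry":0,"rz":0},{"grip":0.65,"dx":0,"dy":0,"dz":0.08,"rx":0,"ry":0,"rz":0},{"grip":0.65,"dx":0,"dy":0,"dz":0,"rx":0,"ry":0,"rz":0}]'
```

```text
time: 7.65
tool_pos: [0.4311, -0.0393, 0.0609]
ee_rot: [3.137, -0.002, -0.251]
wrist_force: [-0.1, -0.5, 0.5]
width: 0.061
```

```bash
python3 -m inch '[{"grip":0.65,"dx":0.15,"dy":0,"dz":0,"rx":0,"ry":0,"rz":0},{"grip":0.65,"dx":0.15,"dy":0,"dz":0,"rx":0,"ry":0,"rz":0},{"grip":0.65,"dx":0.15,"dy":0,"dz":0,"rx":0,"ry":0,"rz":0},{"grip":0.65,"dx":0.15,"dy":0,"dz":0,"rx":0,"ry":0,"rz":0},{"grip":0.65,"dx":0.15,"dy":0,"dz":0,"rx":0,"ry":0,"rz":0},{"grip":0.65,"dx":0.15,"dy":0,"dz":0,"rx":0,"ry":0,"rz":0}]'
```

```text
time: 8.4
tool_pos: [0.4537, -0.0453, 0.0611]
ee_rot: [3.136, -0.0, -0.251]
wrist_force: [-5.0, 0.4, 3.2]
width: 0.0611
```

```bash
python3 -m inch '[{"grip":0.65,"dx":0.1,"dy":0,"dz":0,"rx":0,"ry":0,"rz":0},{"grip":0.65,"dx":0.12,"dy":0,"dz":0,"rx":0,"ry":0,"rz":0},{"grip":0.65,"dx":0.15,"dy":0,"dz":0,"rx":0,"ry":0,"rz":0},{"grip":0.65,"dx":0.15,"dy":0,"dz":0,"rx":0,"ry":0,"rz":0},{"grip":0.65,"dx":0.15,"dy":0,"dz":0,"rx":0,"ry":0,"rz":0},{"grip":0.65,"dx":0.15,"dy":0,"dz":0,"rx":0,"ry":0,"rz":0},{"grip":0.65,"dx":0.12,"dy":0,"dz":0,"rx":0,"ry":0,"rz":0},{"grip":0.65,"dx":0.1,"dy":0,"dz":0,"rx":0,"ry":0,"rz":0}]'; python3 meas2.py d .565 -.08 -.26
```

```text
time: 9.4
tool_pos: [0.4652, -0.0489, 0.0611]
ee_rot: [3.134, 0.038, -0.251]
wrist_force: [-6.2, 1.4, 5.6]
width: 0.061
plate top 0.67 [ 0.57 -0.08 -0.22] 4.038
   L,R over edge mm [-25.8 -22.2] y [ 44.3 -75.7] back mid [ 0.4968 -0.0636  0.045 ]
block top 0.67 [ 0.5231 -0.0529 -0.2318] 0.034
plate scene 0.82 [ 0.5461 -0.0762 -0.2325] 0.064
   L,R over edge mm [-49.1 -47. ] y [ 41.2 -78.8] back mid [ 0.4732 -0.0589  0.045 ]
cutter 0.84 [ 0.56  -0.075  0.051]
```

View pics/scened.png

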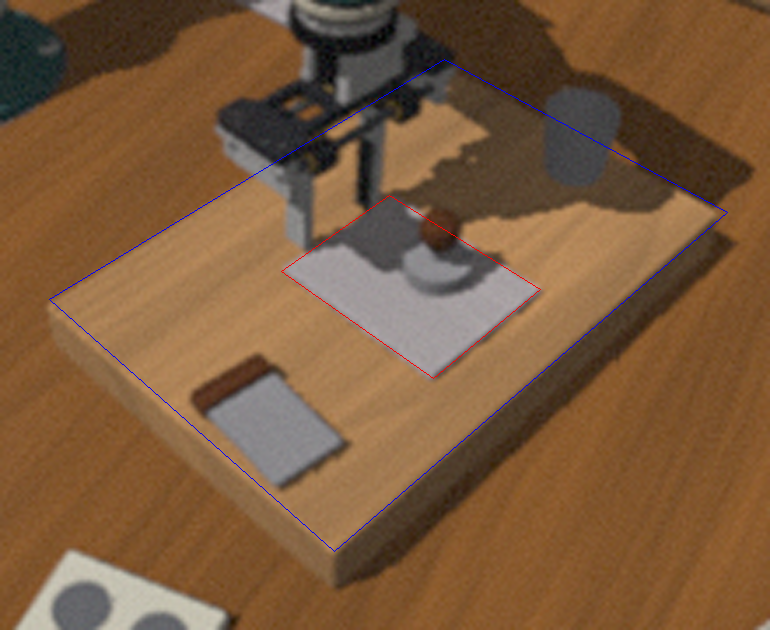

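```bash
python3 -m inch '[{"grip":0.65,"dx":0.15,"dy":0,"dz":0,"rx":0,"ry":0.2,"rz":0},{"grip":0.65,"dx":0.2,"dy":0,"dz":0,"rx":0,"ry":0.2,"rz":0},{"grip":0.65,"dx":0.2,"dy":0,"dz":0,"rx":0,"ry":0.15,"rz":0},{"grip":0.65,"dx":0.2,"dy":0,"dz":0,"rx":0,"ry":0.1,"rz":0},{"grip":0.65,"dx":0.2,"dy":0,"dz":0,"rx":0,"ry":0.1,"rz":0},{"grip":0.65,"dx":0.2,"dy":0,"dz":0,"rx":0,"ry":0.1,"rz":0}]'
```

```text
time: 10.55
tool_pos: [0.4835, -0.0532, 0.0606]
ee_rot: [3.134, -0.012, -0.25]
wrist_force: [-5.8, 2.0, 4.0]
width: 0.0612
```

```bash
python3 -m inch '[{"grip":0.65,"dx":0.18,"dy":0,"dz":-0.03,"rx":0,"ry":0,"rz":0},{"grip":0.65,"dx":0.2,"dy":0,"dz":-0.02,"rx":0,"ry":0.03,"rz":0},{"grip":0.65,"dx":0.2,"dy":0,"dz":0,"rx":0,"ry":0.06,"rz":0},{"grip":0.65,"dx":0.2,"dy":0,"dz":0,"rx":0,"ry":0.06,"rz":0},{"grip":0.65,"dx":0.2,"dy":0,"dz":0,"rx":0,"ry":0.06,"rz":0},{"grip":0.65,"dx":0.2,"dy":0,"dz":0,"rx":0,"ry":0.06,"rz":0},{"grip":0.65,"dx":0.2,"dy":0,"dz":0,"rx":0,"ry":0.06,"rz":0},{"grip":0.65,"dx":0.15,"dy":0,"dz":0,"rx":0,"ry":0.06,"rz":0}]'; python3 meas2.py e .592 -.08 -.25
```

```text
time: 11.55
tool_pos: [0.5205, -0.0624, 0.0605]
ee_rot: [3.134, -0.041, -0.249]
wrist_force: [-1.6, 1.2, -1.2]
width: 0.0612
plate top 0.7 [ 0.6227 -0.0865 -0.3723] 2.103
   L,R over edge mm [35.5 20.9] y [ 39.2 -79.9] back mid [ 0.5529 -0.0592  0.045 ]
block top 0.84 [ 0.5219 -0.0546 -0.2392] 0.038
cutter 0.57 [0.587 0.104 0.051]
plate scene 0.93 [ 0.6036 -0.0902 -0.261 ] 0.059
   L,R over edge mm [11.8 10.4] y [ 39.7 -80.3] back mid [ 0.5312 -0.0708  0.045 ]
cutter 0.63 [ 0.623 -0.083  0.051]
```

View pics/scenee.png

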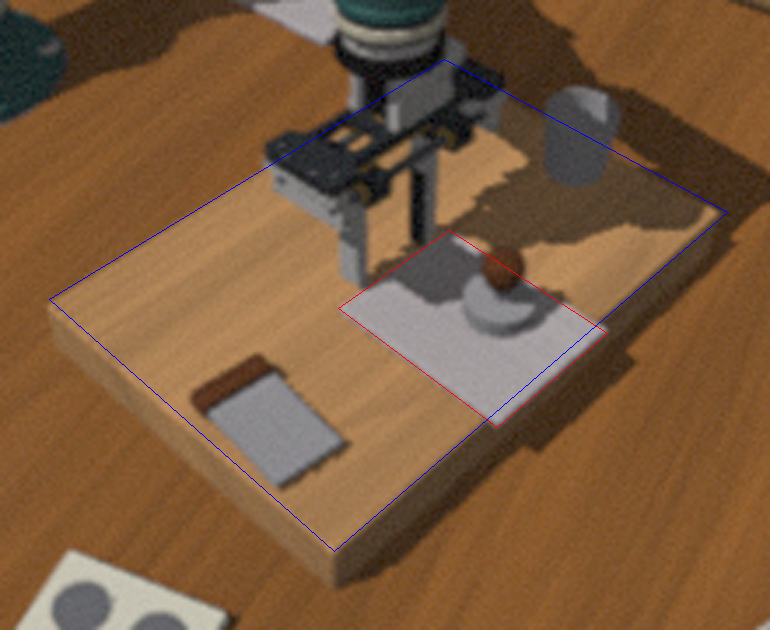

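```bash
python3 -m inch '[{"grip":0.65,"dx":0.1,"dy":0,"dz":0,"rx":0,"ry":-0.2,"rz":0},{"grip":0.65,"dx":0.15,"dy":0,"dz":-0.02,"rx":0,"ry":-0.15,"rz":0},{"grip":0.65,"dx":0.15,"dy":0,"dz":0,"rx":0,"ry":-0.1,"rz":0},{"grip":0.65,"dx":0.15,"dy":0,"dz":0,"rx":0,"ry":0,"rz":0},{"grip":0.65,"dx":0.1,"dy":0,"dz":0,"rx":0,"ry":0,"rz":0},{"grip":0.65,"dx":0.03,"dy":0,"dz":0,"rx":0,"ry":0,"rz":0}]'; python3 meas2.py f .615 -.09 -.25
```

```text
time: 12.7
tool_pos: [0.5358, -0.0662, 0.0616]
ee_rot: [3.134, 0.006, -0.249]
wrist_force: [-4.0, 0.9, 1.3]
width: 0.0611
plate top 0.64 [ 0.6341 -0.0928 -0.2738] 6.149
   L,R over edge mm [42.7 39.8] y [ 43.7 -76.2] back mid [ 0.5619 -0.0725  0.045 ]
block top 0.87 [ 0.523  -0.0535 -0.2382] 0.017
plate scene 0.97 [ 0.6168 -0.0938 -0.2525] 0.051
   L,R over edge mm [25.  24.7] y [ 40.1 -79.9] back mid [ 0.5442 -0.0751  0.045 ]
cutter 0.87 [ 0.638 -0.083  0.051]
```

View pics/scenef.png

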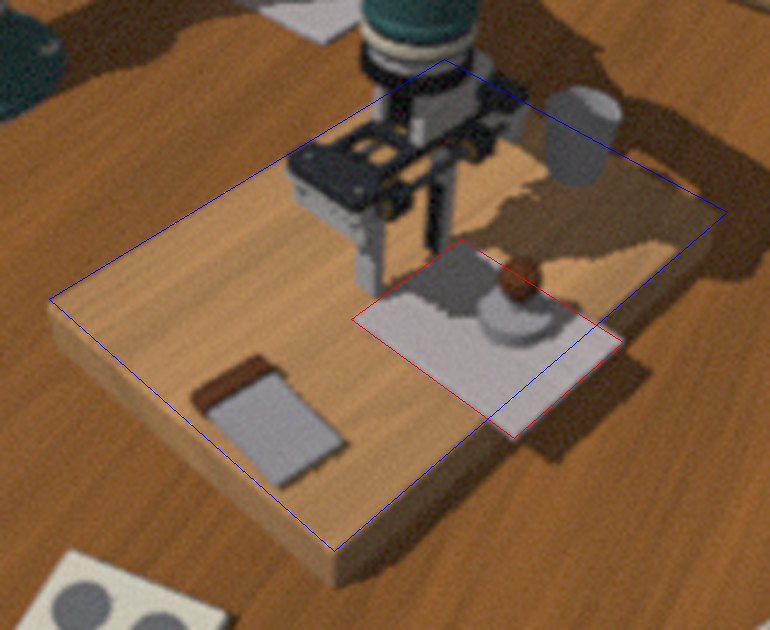

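```bash
python3 -m inch '[{"grip":0.65,"dx":0.15,"dy":0,"dz":0,"rx":0,"ry":0.03,"rz":0},{"grip":0.65,"dx":0.15,"dy":0,"dz":0,"rx":0,"ry":0.03,"rz":0},{"grip":0.65,"dx":0.15,"dy":0,"dz":0,"rx":0,"ry":0,"rz":0},{"grip":0.65,"dx":0.12,"dy":0,"dz":0,"rx":0,"ry":0,"rz":0},{"grip":0.65,"dx":0.05,"dy":0,"dz":0,"rx":0,"ry":0,"rz":0}]'; python3 meas2.py g .63 -.095 -.25
```

```text
time: 13.72
tool_pos: [0.5513, -0.0702, 0.0616]
ee_rot: [3.134, 0.002, -0.249]
wrist_force: [-5.3, 0.3, 2.2]
width: 0.0611
plate top 0.43 [ 0.4853 -0.0047  0.0583] 0.862
   L,R over edge mm [-146.4 -110. ] y [113.9  -0.4] back mid [ 0.4104 -0.0091  0.045 ]
block top 0.9 [ 0.5226 -0.0525 -0.2393] 0.023
plate scene 0.7 [ 0.6338 -0.0974 -0.2564] 0.042
   L,R over edge mm [42.5 41.8] y [ 40.5 -79.5] back mid [ 0.5613 -0.0784  0.045 ]
cutter 0.82 [ 0.651 -0.082  0.051]
```

```bash
python3 -m inch '[{"grip":0.65,"dx":-0.4,"dy":0,"dz":0,"rx":0,"ry":0,"rz":0},{"grip":0.65,"dx":-0.8,"dy":0,"dz":-0.1,"rx":0,"ry":0,"rz":0},{"grip":0.65,"dx":-0.6,"dy":0,"dz":-0.5,"rx":0,"ry":0,"rz":0},{"grip":0.65,"dx":-0.4,"dy":0,"dz":-0.9,"rx":0,"ry":0,"rz":0},{"grip":0.65,"dx":-0.4,"dy":0,"dz":-0.9,"rx":0,"ry":0,"rz":0},{"grip":0.65,"dx":-0.4,"dy":0,"dz":-0.9,"rx":0,"ry":0,"rz":0},{"grip":0.65,"dx":-0.4,"dy":0,"dz":-0.9,"rx":0,"ry":0,"rz":0},{"grip":0.65,"dx":0,"dy":0,"dz":-0.9,"rx":0,"ry":0,"rz":0}]'
python3 -m inch '[{"grip":0.65,"dx":0,"dy":0.95,"dz":0,"rx":0,"ry":0,"rz":0},{"grip":0.65,"dx":0,"dy":0.95,"dz":0,"rx":0,"ry":0,"rz":0},{"grip":0.65,"dx":0,"dy":0.95,"dz":0,"rx":0,"ry":0,"rz":0},{"grip":0.65,"dx":0,"dy":0.95,"dz":0,"rx":0,"ry":0,"rz":0},{"grip":0.65,"dx":0,"dy":0.95,"dz":0,"rx":0,"ry":0,"rz":0},{"grip":0.65,"dx":0,"dy":0.95,"dz":0,"rx":0,"ry":0,"rz":0},{"grip":0.65,"dx":0,"dy":0.95,"dz":0,"rx":0,"ry":0,"rz":0},{"grip":0.65,"dx":0,"dy":0.95,"dz":0,"rx":0,"ry":0,"rz":0},{"grip":0.65,"dx":0,"dy":0.95,"dz":0,"rx":0,"ry":0,"rz":0},{"grip":0.65,"dx":0,"dy":0.95,"dz":0,"rx":0,"ry":0,"rz":0},{"grip":0.65,"dx":0,"dy":0,"dz":0,"rx":0,"ry":0,"rz":0}]'; python3 meas2.py h .633 -.097 -.25
```

```text
time: 15.12
tool_pos: [0.4672, -0.0479, 0.1923]
ee_rot: [3.134, -0.014, -0.249]
wrist_force: [1.1, -0.5, -0.5]
width: 0.0612
time: 16.5
tool_pos: [0.4113, -0.2869, 0.2022]
ee_rot: [3.126, -0.048, -0.247]
wrist_force: [-1.2, 0.1, 0.7]
width: 0.0611
plate top 0.65 [ 0.633  -0.0935 -0.252 ] 0.085
   L,R over edge mm [40.5 40.3] y [ 44.4 -75.6] back mid [ 0.5604 -0.0748  0.045 ]
cutter 0.55 [ 0.642 -0.071  0.051]
plate scene 0.6 [ 0.634  -0.098  -0.2601] 0.073
   L,R over edge mm [43.1 41.9] y [ 39.7 -80.3] back mid [ 0.5615 -0.0787  0.045 ]
cutter 0.6 [ 0.647 -0.086  0.051]
```

View pics/sceneh.png

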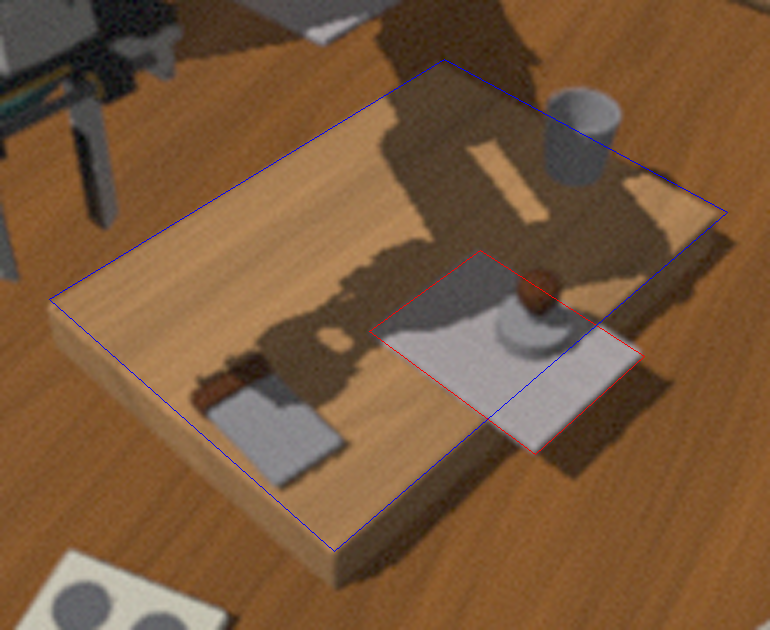

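View pics/toph.png

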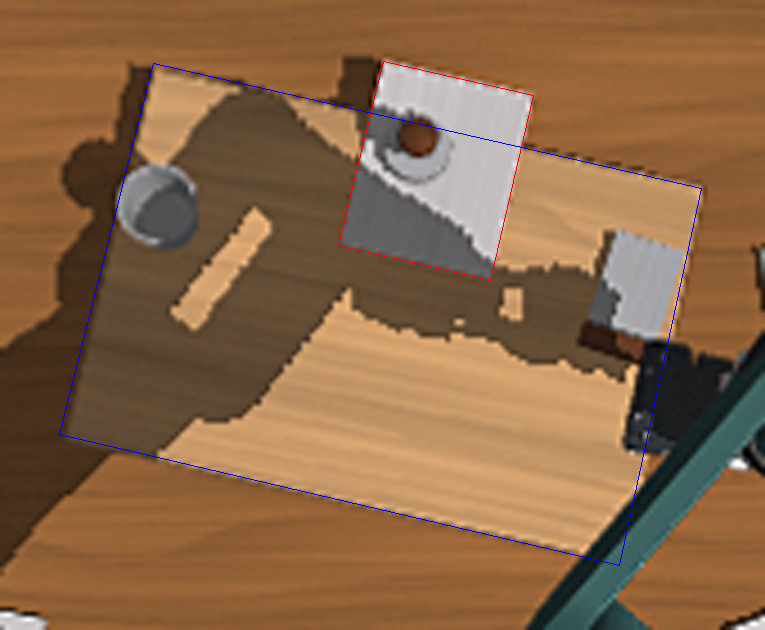

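Both views show the plate squared to the edge and 40–43 mm over it. The cutter is upright at (418,137) in the top crop, and the cup and scraper have not moved. The gripper is clear, so I'm handing in.

```bash
python3 -c "
from bench import robot
print(robot.close_job())"
```

```text
the job is handed in; nothing more can be done
None
```

I pushed the small plate about 100 mm across the block with the two part-open fingertips against its back edge. The last look put its front corners about 40–43 mm past the far edge. I then backed the gripper off, moved it clear and handed the job in; no verdict is reported.

| Last check | Left corner over edge | Right corner over edge |
|---|---|---|
| Top view | 40.5 mm | 40.3 mm |
| Scene view | 43.1 mm | 41.9 mm |

- **Other things:** the cutter stands upright on the plate, and the cup and scraper look unmoved.
- **Views disagree slightly:** the two views differ by 2–3 mm in overhang and about 5 mm along the edge.
- **Block edge:** the overhangs use a hand-fitted block pose that lined up with the edge in both pictures. An automatic fit to the top view put the block about 2 mm nearer the robot. That would make the overhang about 2 mm larger, still within 30–50 mm.
- **Bad plate fits:** while the arm hid the plate, the top-view plate fits were useless, so I steered by the scene view.
- **During the push:** the fingertips probably rubbed the block lightly for part of the way, with about 6 N upward at the wrist, until I raised them slightly.

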